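# Unship a creaser's pressure roller with a spindle fork

## Robot

A 6-joint arm with a two-finger parallel gripper is mounted at the origin on the work surface; the furniture and walls round the work are solid. World frame = base frame: x ahead of the robot, y to its left, z up, the work surface at z = 0. Lengths are in m, angles in degrees, forces in N, time in s.
With the tool pointing down it reaches from about 0.3 to 0.85 m from the base axis. Payload 5.4 kg.
Tool frame: the origin (TCP) lies on the centre line of the jaws, within the pads' length; the fingertips stand ahead of it and the grasp point (between the pads) is the TCP (bot.tip_extent is the z of the fingertips in the tool frame, in m); z points along the fingers, y is the line along which they close (so a half turn about z gives the same grasp; the last joint's range is limited). The gripper opens to 85 mm and grips with 20 to 120 N. Pads are 22 mm wide; open, the fingers measure 114 mm over their backs; the gripper's body (76 mm by 85 mm) begins 54 mm behind the grasp point. The pads swing forward as they close: fully open they stand 13 mm farther back than shut.
Start: joints at [51.274, 9.076, 91.501, -0, 79.423, -12.038], TCP at [0.258, 0.514, 0.25] pointing down, gripper open.
Joint ranges: [-166.64, 166.64], [-54.1, 131.32], [10.49, 154.53], [-73.88, 253.88], [9.74, 151.15], [-171.62, 171.62]. Speed limits (degrees/s): [147.25, 147.25, 180, 180, 180, 180].

## Interface

Orientations are given as a 3x3 rotation matrix whose columns are the frame's x, y, z axes.
In Python, from cell import bot gives the robot as it stands.
- The arm moves only by the tool jog_arm, never from a script. Its argument "steps" is a list that holds one entry, the list of rows, each a list of 4 numbers: the shift along the world's x, y, z in m, then the turn about the world's z in rad. A call has 1 to 10 rows; each row shifts and turns the commanded pose from where the row before left it; what a row does not reach is not made up. A row lasts 1/12 s, in which the tool goes at most 41.7 mm and 7.16 degrees, less where a joint would pass 70% of its speed; a pose out of reach is approached as far as the arm can. A call is refused whole if a number of a shift passes 0.0417 or a number of a turn 0.125, either way. A call with a gripper value outside its range is refused whole. "claw" is the opening, from 0 (shut) to 1 (fully open), set as the call begins (left out, the last holds). The fingers move at their own pace and stop on an object; "force" is the grip in N (left out, the last holds). Time passes only in rows, so rows that do not move let the fingers close. It gives the time, the measured TCP pose, the force, the opening and the grip force at its end, in the units of the state.
- bot.read_state(): the state, without advancing time (a new reading comes with each control period).
- bot.read_camera(name): name is "scene" or "top" or "wrist"; returns the picture (384x512x3 uint8, red, green, blue); there is no depth.
- bot.calibration(name): a dict with "K" (3x3 intrinsics, pixels), "cam_to_world" (4x4, takes a point from camera to world coordinates); the wrist camera has in their place "T_tool_cam" (4x4, takes a point from camera to tool coordinates, whose origin is the TCP and whose axes are the flange's). Camera axes: x right, y up, looking along -z (the intrinsics and any distortion apply to the point x, -y, -z); pixel columns grow to the right and rows downward; lengths in m; the calibration is good to about 2 mm. A picture is of the moment at which its call begins: read the wrist's pose just before it. calibration takes no time and is no camera call.
- bot.finish_job(): hands the job in; it is judged then, once.
Trained networks look in the newest picture that a camera, given by its name, has taken for a name from the list of things; names that differ only in an ending like _2 or _b are one class to them, and where a whole thing is asked for, a point or a joint stands for the part that bears it (a point fixed in the world has none). Each returns a list of dicts, best first, with "score" (0 to 1); they miss things now and then, are a little off and sometimes report something else, mostly with a low value. They report only what shows in the picture. A call takes as long as a camera call.
- bot.masks_of(camera, query): "region" (384x512 bool, what is visible of it) and "extent" ([centre column, centre row, width, height] in pixels, round what is visible of it).
The state is a dict: "time": time; "joint_positions": joint angles; "qd": joint speeds; "effort": joint torques, N m; "tcp_pos": TCP position; "ee_rot": TCP orientation; "force": force on the tool from outside, world axes, zero at the start; "ft_torque": the same for the moment, N m; "finger_gap": opening from 0.0 (shut) to 1.0 (fully open); "gripper_force": force on a finger pad.
Only numpy, scipy, OpenCV 4.12 (cv2) and the standard library are available. Lean on these libraries where they do the work, as an engineer would, in place of code of your own. Each camera call takes 0.05 s, during which the arm holds its last target. There are 200 camera calls.

## Task

Take the worn pressure roller out of the bench creaser: fetch the orange-handled forked tool from the rim of the green caddy, set its fork over the neck of the roller's sprung spindle, press the spindle in sideways by its set collar until the tip is out of the side plate, and bring the roller out with the tool so that it ends lying square against the lip at the front of the delivery tray, both its ends at the lip. Keep the gripper's fingers off the roller itself. The spindle bends easily, so press gently and stop when you feel it bottom. Then hang the tool by its hook over the same side of the caddy again, and leave everything else where it stands.

Things in the scene. Friction and masses are not known exactly. Their poses are not given: they have to be found in the camera images.
- creaser: Grey bench creaser, fixed, 250 x 254 mm, 90 mm high. Origin: centre of its underside; x to its back, y left, z up; its front (-x) faces the robot, yaw varies. Its steel delivery tray slopes 8 deg down to the front (top z = 40 mm + 0.14 x) to a lip. Side guides 50 mm high at y = +-122 to 127 mm, x = -125 to 45 mm. Feed head from x = 64 mm back. Open above.
- plate_hole (a point): Hole (12 mm) in the right one of two blue side plates, centre at its inner face: (35, -99, 69.5) mm in the creaser's frame; axes as the creaser's. Plates are 6 mm thick, x = 4 to 66 mm, up to z = 95 mm; the left one's inner face is at y = +100.5 mm, with the same hole.
- tray_lip (a point): Middle of the foot of the tray's front lip, (-119, 20.5, 23) mm in the creaser's frame; the lip is 6 mm thick, its top 21 mm above this point.
- roller: Loose black rubber pressure roller, 0.26 to 0.37 kg, 40 mm thick, 146 mm long, held in the two plate holes, 3 mm over the tray, with 1 to 2 mm end float. Origin: its middle; y along the axis to the plain (left) end; x, z turn as it rolls. Sprung spindle at the right (-y) end. Free, it drops onto the tray and rolls down it.
- spindle (a joint): Slide of the sprung spindle, m: 0 = out, 0.011 = pressed fully in, to a hard stop, towards the roller's middle (+y). Spring 3 N at 0, 7.4 N at 0.011. With the roller pushed against its left plate the tip clears the right one from 0.007 on (up to 0.009 if it floats the other way). Over 20 N would bend it.
- neck (a point): Point on the bare 9 mm neck of the spindle, 109 mm from the roller's middle, where the fork goes in; moves with the spindle; axes as the roller's. 6.5 mm to its -y is an outer flange (18 mm across, 3 mm thick), then a 10 mm brass tip, 10 mm long, in the plate hole. To its +y, 6.5 to 18.5 mm away, varying and not listed, is the set collar (22 mm across, 4 mm thick): the fork's push face.
- sprung_end (a point): Right end of the roller body, on the axis, 75 mm from its middle.
- stub_end (a point): Left end of the roller body, on the axis, 75 mm from its middle; axes as the roller's. From it stand a 20 mm collar, 3 mm long, and a plain round-nosed 10 mm stub, 8.5 mm beyond the collar, about 6 mm deep in the left plate's hole. It leaves that hole when the roller, its other end swung forward, is drawn 6 to 8 mm to the right.
- caddy: Green open steel caddy, fixed, 160 (x) x 130 (y) x 100 mm high, walls 4 mm, yaw varies; origin: centre of its underside. Two markers and a glue stick stand in its +y half, up to 150 mm high. The forked tool hangs on its -y wall, towards the creaser, the hook's leg inside.
- fork_tool: Loose forked tool, 0.12 kg, 134 mm long, hangs fork down. Origin: middle between the prong tips; z up along it, x across the fork (28 mm), y through its 5 mm thickness to the hook. Slot 14 mm wide, open below, 22 mm deep. Orange grip z = 85 to 134 mm, 26 (x) by 16 mm (y): grasp it across the 16 mm from above, at z about 105 mm.
- hook (a point): Underside of the tool's hook bridge, z = 70 mm on the tool, midway between blade and hook leg (12 mm apart, 22 mm wide; leg down to z = 46 mm, flared); axes as the tool's. Hung, it rests on the caddy's rim, prong tips 30 mm above the table, blade against the wall's outside.
- oil: Oil bottle, 45 mm thick, 138 mm high, upright; origin: centre of its underside. A bystander.
- card_pack_a: Banded pack of white cards, 56 x 86 x 33 mm; a bystander.
- card_pack_b: Banded pack of cards, 56 x 86 x 23 mm; a bystander.
- spanner_17: Steel open spanner, 208 mm long, lying flat; a bystander.

How it is judged (in metres and radians):
On the way, in this order (a step that is already met when the one before it is completed fails the run):
1. the tool's fork, in touch with the spindle, has pressed it in until the tip is out of the side plate (value of joint spindle above 0.007 m and contact force between fork_tool and roller above 0.5 N), for 0.1 s.
2. the sprung end of the roller has been brought forward out of the side plate, the tool off the caddy (x of sprung_end in the frame of creaser below 0.005 m and horizontal distance between fork_tool and caddy above 0.09 m), for 0.1 s.
At the end, for the whole second after the job is handed in: The roller lies still, square against the lip, both body ends over 85 mm in front of the creaser origin and 36 to 56 mm high. The tool hangs still, fork down, hook seated on the caddy rim facing the creaser: prong tips 26 to 36 mm high, within 66 mm of the middle, tilt under 0.15 rad (x of each of sprung_end, stub_end in the frame of creaser below -0.085 m and z of sprung_end in the frame of creaser between 0.036 and 0.056 m and z of stub_end in the frame of creaser between 0.036 and 0.056 m and linear speed of each of roller, fork_tool below 0.02 m/s and y of fork_tool in the frame of caddy between -0.078 and -0.05 m and x of fork_tool in the frame of caddy between -0.066 and 0.066 m and z of fork_tool in the frame of caddy between 0.026 and 0.036 m and angle between fork_tool's own z axis and vertical below 0.15 rad); the robot touches nothing.
It fails at once if the fingers touch the roller (contact force between the fingers and roller above 1 N).
It fails at once if the tool is forced against the roller or its spindle with more than 20 N (contact force between fork_tool and roller above 20 N).
It fails at once if the oil bottle, a card pack or the spanner is shifted by more than 20 mm (distance of any of oil, card_pack_a, card_pack_b, spanner_17 from where it was at the start of the episode above 0.02 m).
It also fails if it takes over 54 s, if anything falls off the work surface, if the arm or the gripper's body presses on something with over 40 N, if the wrist force passes 120 N, or if a joint passes its speed limit or range.

## Working session

There is one attempt and no reset: what is moved stays moved. The work goes in short steps, Python scripts to look and compute and a tool call to move; the robot and the scene stay as the last step left them, time stands still between calls to the robot, and variables do not carry over. Pictures are saved under pics/ and viewed, at most 10 in all, crops included, and the job is handed in when it is done.

Besides the shell and the picture viewer there is one more tool, called after "Call:" as a command line: name --argument value ..., lists and objects as JSON in quotes. jog_arm: Moves the arm, as the interface text tells. Its arguments: {"type":"object","properties":{"steps":{"type":"array","items":{"type":"array","items":{"type":"array","items":{"type":"number"}}}},"claw":{"type":"number"},"force":{"type":"number"}},"required":["steps"]}

```bash
mkdir -p pics; cat > h.py <<'E'
import numpy as np, cv2
from cell import bot
def snap(n,f): 
    im=bot.read_camera(n); cv2.imwrite('pics/'+f,im[:,:,::-1]); return im
def cam(n):
    c=bot.calibration(n); K=np.array(c['K'])
    if 'cam_to_world' in c: T=np.array(c['cam_to_world'])
    else:
        s=bot.read_state(); W=np.eye(4); W[:3,:3]=s['ee_rot']; W[:3,3]=s['tcp_pos']; T=W@np.array(c['T_tool_cam'])
    return K,T,c
def ray(n,u,v):
    K,T,c=cam(n); d=np.linalg.inv(K)@[u,v,1]; d=T[:3,:3]@(d*[1,-1,-1]); return T[:3,3],d
def atz(n,u,v,z):
    o,d=ray(n,u,v); return o+d*(z-o[2])/d[2]
def proj(n,p):
    K,T,c=cam(n); q=np.linalg.inv(T)@np.append(p,1); q=K@(q[:3]*[1,-1,-1]); return q[:2]/q[2]
E
python3 - <<'E'
from h import *
a=snap('top','top0.png'); b=snap('scene','scene0.png'); 
print(bot.calibration('top'),bot.calibration('scene'),bot.calibration('wrist'))
print(bot.read_state(), bot.tip_extent)
for n in ('top','scene'):
  for q in ('creaser','caddy','fork_tool','roller','oil','card_pack_a','spanner_17'):
    for d in bot.masks_of(n,q)[:2]: print(n,q,round(d['score'],2),np.round(d['extent']))
E
```

```text
{'K': array([[411.19925921,   0.        , 255.86806243],
       [  0.        , 411.19925921, 186.69978959],
       [  0.        ,   0.        ,   1.        ]]), 'cam_to_world': array([[ 0.02013315,  0.99552087, -0.09237345,  0.36810836],
       [-0.99979039,  0.01970328, -0.00556329, -0.03126636],
       [-0.00371831,  0.0924661 ,  0.99570889,  1.4753733 ],
       [ 0.        ,  0.        ,  0.        ,  1.        ]])} {'K': array([[384.25827183,   0.        , 264.93230085],
       [  0.        , 384.25827183, 189.94373433],
       [  0.        ,   0.        ,   1.        ]]), 'cam_to_world': array([[ 0.67708556,  0.48786473, -0.5509475 , -0.14461916],
       [-0.73566689,  0.46774189, -0.48990995, -0.61249365],
       [ 0.01869144,  0.73702478,  0.67560721,  0.89857205],
       [ 0.        ,  0.        ,  0.        ,  1.        ]])} {'K': array([[293.55566829,   0.        , 253.81185614],
       [  0.        , 293.55566829, 192.99858886],
       [  0.        ,   0.        ,   1.        ]]), 'T_tool_cam': array([[-1.01918370e-04,  9.46380751e-01,  3.23053344e-01,
         8.53253328e
[... 1176 characters left out ...]
 14.  11.]
top roller 0.73 [297. 159.  53.  13.]
top roller 0.25 [359. 210.  26.  24.]
top oil 0.62 [362. 176.  21.  13.]
top oil 0.58 [295. 160.  57.  18.]
top card_pack_a 0.81 [358. 207.  29.  26.]
top card_pack_a 0.62 [332. 232.  25.  25.]
top spanner_17 0.7 [163. 231.  40.  46.]
scene creaser 0.81 [307. 219. 111.  97.]
scene caddy 0.69 [219. 161.  53.  54.]
scene caddy 0.58 [316. 202.  45.  35.]
scene fork_tool 0.61 [243. 148.  10.  36.]
scene roller 0.95 [315. 203.  47.  35.]
scene oil 0.56 [370. 254.  22.  35.]
scene card_pack_a 0.64 [342. 288.  34.  28.]
scene card_pack_a 0.62 [298. 291.  33.  38.]
scene spanner_17 0.57 [241. 148.   8.  31.]
scene spanner_17 0.51 [159. 188.  25.  38.]
```

View pics/top0.png

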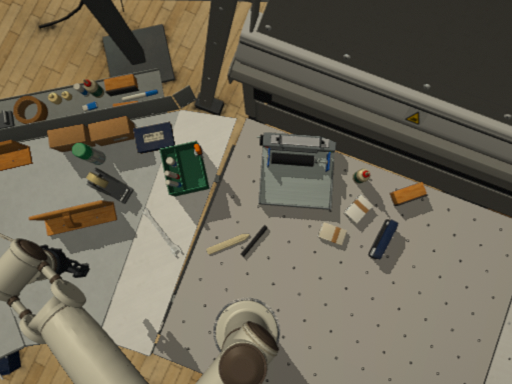

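View pics/scene0.png

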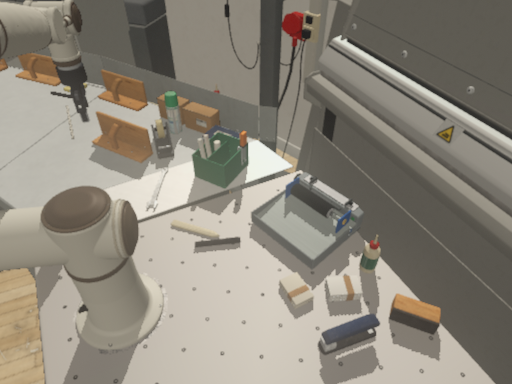

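The top view shows the caddy near (183,168) with the orange tool at (198,150) on its creaser side. The creaser is near (298,171), with the roller at (297,159).

```bash
python3 - <<'E'
from h import *
print('tool',atz('top',198,150,.145),'caddy',atz('top',183,168,.1))
# creaser: tray corners, scan mask
m=bot.masks_of('top','creaser')[0]['region'].astype(np.uint8)
print(cv2.minAreaRect(cv2.findNonZero(m)))
m2=bot.masks_of('top','caddy')[0]['region'].astype(np.uint8)
b=cv2.minAreaRect(cv2.findNonZero(m2));print(b,[atz('top',*p,.1).round(3) for p in cv2.boxPoints(b)])
for p in cv2.boxPoints(cv2.minAreaRect(cv2.findNonZero(m))): print(p,atz('top',*p,.07).round(3))
E
```

```text
tool [0.60857716 0.16826584 0.145     ] caddy [0.55421981 0.22362813 0.1       ]
((294.255126953125, 170.5604248046875), (77.79146575927734, 73.16625213623047), 4.573921203613281)
((183.3352813720703, 168.25881958007812), (49.89400863647461, 41.759117126464844), 77.47119140625) [array([0.619, 0.312, 0.1  ]), array([0.653, 0.175, 0.1  ]), array([0.488, 0.133, 0.1  ]), array([0.455, 0.269, 0.1  ])]
[252.56593 203.9253 ] [ 0.439 -0.013  0.07 ]
[258.4006  130.99207] [ 0.693 -0.028  0.07 ]
[335.94434 137.19556] [ 0.676 -0.298  0.07 ]
[330.10965 210.12878] [ 0.423 -0.278  0.07 ]
```

Call:
jog_arm --steps '[[[0.028,-0.028,0.006,0.0716],[0.028,-0.028,0.006,0.0716],[0.028,-0.028,0.006,0.0716],[0.028,-0.028,0.006,0.0716],[0.028,-0.028,0.006,0.0716],[0.028,-0.028,0,0.0716],[0.028,-0.028,0,0.0716],[0.028,-0.028,0,0.0716],[0.028,-0.028,0,0.0716],[0.028,-0.028,0,0.0716]]]'

```text
time: 1.73
tcp_pos: [0.5394, 0.2321, 0.2805]
ee_rot: [[-0.968, -0.251, 0.0], [-0.251, 0.968, 0.0], [-0.0, 0.0, -1.0]]
force: [0.5, 1.6, 0.7]
finger_gap: 1.001
gripper_force: 0.0
```

Call:
jog_arm --steps '[[[0.028,-0.028,0,0],[0.028,-0.028,0,0],[0,0,0,0],[0,0,0,0]]]'

```text
time: 2.07
tcp_pos: [0.5952, 0.1761, 0.2798]
ee_rot: [[-0.97, -0.244, -0.001], [-0.244, 0.97, 0.0], [0.001, 0.0, -1.0]]
force: [0.4, 0.2, -0.0]
finger_gap: 1.003
gripper_force: 0.0
```

```bash
python3 - <<'E'
from h import *
s=bot.read_state();print(s['time'],s['tcp_pos'],s['ee_rot'].round(3).tolist(),s['joint_positions'])
im=snap('wrist','w1.png')
for q in ('fork_tool','caddy'):
  for d in bot.masks_of('wrist',q)[:1]:
    m=d['region'].astype(np.uint8);print(q,d['score'],d['extent'],cv2.minAreaRect(cv2.findNonZero(m)))
E
```

```text
2.0667 [0.59517587 0.17608244 0.2797873 ] [[-0.97, -0.244, -0.001], [-0.244, 0.97, 0.0], [0.001, 0.0, -1.0]] [ 5.33751326e+00  1.48021122e+01  8.15358672e+01  1.09098526e-02
  8.37049965e+01 -9.88111431e+01]
fork_tool 0.72 [247.1, 194.6, 37.9, 61.9] ((244.6541290283203, 196.66094970703125), (30.704177856445312, 57.93241500854492), 24.443954467773438)
caddy 0.88 [319.5, 146.8, 144.2, 157.3] ((318.0, 146.5), (153.0, 144.0), 90.0)
```

View pics/w1.png

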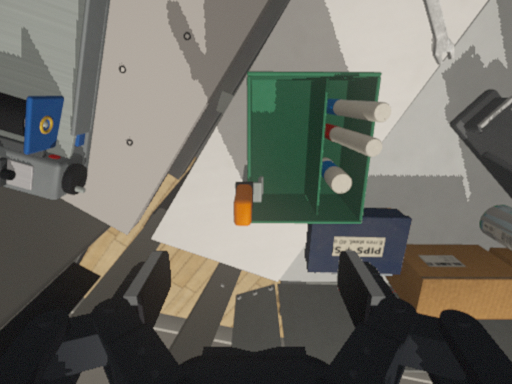

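The wrist view shows the caddy rim corners at (247,73), (381,73), (249,222) and (367,222). The orange grip spans columns 235–252, rows 197–225, and the hook is at (257,190).

```bash
python3 - <<'E'
from h import *
im=cv2.imread('pics/w1.png'); hsv=cv2.cvtColor(im,cv2.COLOR_BGR2HSV)
m=cv2.inRange(hsv,(5,170,150),(18,255,255)); m[:150]=0;m[:,300:]=0;m[240:]=0
n,l,st,c=cv2.connectedComponentsWithStats(m); i=1+np.argmax(st[1:,4]); print(st[i],c[i])
x,y,w,h=st[i][:4]
for u,v in ((x,y),(x+w,y),(x,y+h),(x+w,y+h),c[i]): print((u,v),atz('wrist',u,v,.164).round(4))
for u,v in ((247,73),(381,73),(249,222),(367,222)): print('rim',atz('wrist',u,v,.1).round(4))
K,T,c=cam('wrist');print(T[:3,3])
E
```

```text
[235 201  16  24 374] [242.5        212.44385027]
(np.int32(235), np.int32(201)) [0.6016 0.165  0.164 ]
(np.int32(251), np.int32(201)) [0.5981 0.1785 0.164 ]
(np.int32(235), np.int32(225)) [0.624  0.1703 0.164 ]
(np.int32(251), np.int32(225)) [0.6204 0.1842 0.164 ]
(np.float64(242.5), np.float64(212.44385026737967)) [0.6104 0.1739 0.164 ]
rim [0.4949 0.1479 0.1   ]
rim [0.4629 0.2728 0.1   ]
rim [0.6465 0.1879 0.1   ]
rim [0.6132 0.3176 0.1   ]
[0.51087785 0.15849663 0.40453797]
```

Call:
jog_arm --steps '[[[0.0148,-0.0006,-0.02,0.008],[0,0,-0.035,0],[0,0,-0.035,0],[0,0,-0.03,0],[0,0,-0.015,0],[0,0,-0.0098,0],[0,0,0,0]]]' --claw 0.6

```text
time: 2.8
tcp_pos: [0.6069, 0.1782, 0.1332]
ee_rot: [[-0.966, -0.257, -0.004], [-0.257, 0.966, -0.0], [0.004, 0.001, -1.0]]
force: [0.5, -0.1, -0.2]
finger_gap: 0.602
gripper_force: 0.0
```

Call:
jog_arm --steps '[[[0,0,0,0],[0,0,0,0],[0,0,0,0],[0,0,0,0],[0,0,0,0],[0,0,0,0],[0,0,0,0]]]' --claw 0 --force 60

```text
time: 3.38
tcp_pos: [0.6119, 0.1716, 0.1374]
ee_rot: [[-0.967, -0.254, 0.006], [-0.254, 0.967, -0.01], [-0.004, -0.011, -1.0]]
force: [5.0, -16.1, -3.1]
finger_gap: 0.181
gripper_force: 58.2
```

Call:
jog_arm --steps '[[[0.001,-0.004,0,0],[0,0,0.005,0],[0,0,0.015,0],[0,0,0.025,0],[0,0,0.03,0],[0,0,0.03,0],[0,0,0,0],[0,0,0,0]]]'

```text
time: 4.05
tcp_pos: [0.6117, 0.1737, 0.2446]
ee_rot: [[-0.967, -0.256, 0.007], [-0.256, 0.967, 0.001], [-0.007, -0.001, -1.0]]
force: [0.3, 0.7, -1.5]
finger_gap: 0.18
gripper_force: 58.9
```

```bash
python3 - <<'E'
from h import *
s=bot.read_state();print(s['time'],s['tcp_pos'],s['ee_rot'].round(3).tolist(),s['force'],s['ft_torque'])
im=snap('wrist','w2.png')
E
```

```text
4.05 [0.61166417 0.17369164 0.24457542] [[-0.967, -0.256, 0.007], [-0.256, 0.967, 0.001], [-0.007, -0.001, -1.0]] [ 0.25718032  0.74967995 -1.48342498] [ 0.04133937  0.03986609 -0.04011926]
```

View pics/w2.png

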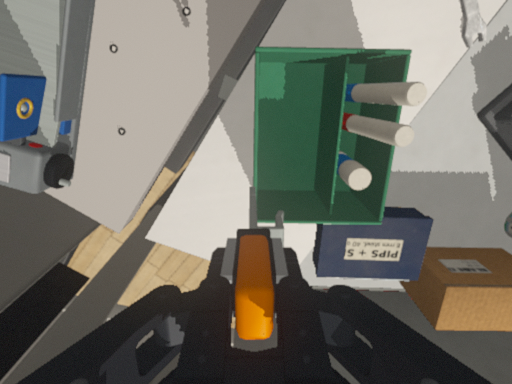

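The tool is gripped straight and is clear of the caddy: the grip is centred near column 254 and the hook is visible at (280,225). Next I move over the creaser.

Call:
jog_arm --steps '[[[-0.001,-0.035,0,-0.032],[-0.001,-0.037,0,-0.032],[-0.001,-0.037,0,-0.032],[-0.001,-0.037,0,-0.032],[-0.001,-0.037,0,-0.032],[-0.001,-0.037,0,-0.032],[-0.001,-0.037,0,-0.032],[-0.001,-0.037,0,-0.032],[-0.001,-0.037,0,-0.032],[-0.001,-0.034,0,-0.032]]]'

```text
time: 4.93
tcp_pos: [0.5989, -0.1933, 0.2386]
ee_rot: [[-0.998, 0.064, -0.003], [0.064, 0.998, 0.002], [0.003, 0.002, -1.0]]
force: [0.8, -0.0, -1.1]
finger_gap: 0.178
gripper_force: 58.9
```

Call:
jog_arm --steps '[[[0,0,0,0],[0,0,0,0],[0,0,0,0]]]'

```text
time: 5.18
tcp_pos: [0.5995, -0.1909, 0.2391]
ee_rot: [[-0.998, 0.062, -0.002], [0.062, 0.998, 0.002], [0.002, 0.002, -1.0]]
force: [0.9, 1.0, -0.7]
finger_gap: 0.177
gripper_force: 58.9
```

```bash
python3 - <<'E'
from h import *
s=bot.read_state();print(s['time'],s['tcp_pos'],s['ee_rot'].round(3).tolist(),s['force'],s['ft_torque'])
np.savez('w3.npz',T=cam('wrist')[1])
im=snap('wrist','w3.png'); cv2.imwrite('pics/w3b.png',cv2.resize(im[:,:,::-1],(800,600),interpolation=cv2.INTER_CUBIC))
for q in ('roller','neck','spindle','creaser'):
  for d in bot.masks_of('wrist',q)[:1]:
    m=d['region'].astype(np.uint8);print(q,d['score'],d['extent'],cv2.minAreaRect(cv2.findNonZero(m)))
E
```

```text
5.1833 [ 0.59948263 -0.19090431  0.23905567] [[-0.998, 0.062, -0.002], [0.062, 0.998, 0.002], [0.002, 0.002, -1.0]] [ 0.85183195  1.02703097 -0.65838061] [ 0.00777445 -0.00564831 -0.04266938]
roller 0.77 [277.7, 175.1, 196.8, 44.1] ((277.0, 173.5), (39.0, 196.0), 90.0)
neck 0.56 [197.1, 176.4, 31.8, 16.5] ((196.0, 174.0), (16.0, 32.0), 90.0)
spindle 0.65 [193.6, 177.4, 36.1, 21.6] ((196.0, 174.0), (20.0, 34.0), 90.0)
creaser 0.84 [279.1, 127.5, 273.7, 245.9] ((279.35614013671875, 126.72496032714844), (249.47813415527344, 271.1417236328125), 89.57242584228516)
```

View pics/w3b.png

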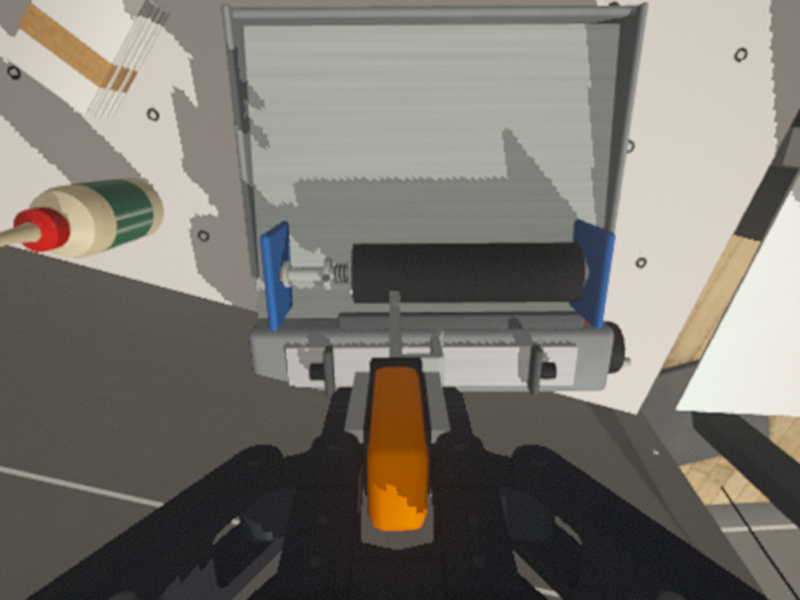

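The wrist view (800x600 scale) shows the roller level at row 272, the plates at columns 275 and 595, and the spindle neck at columns 292–325. The collar is near (327,273). The tool blade hangs at column 395 with its front prong tip at row 290. I'll zoom on the neck for precision.

```bash
python3 - <<'E'
from h import *
im=cv2.imread('pics/w3.png'); c=im[135:235,160:280]; cv2.imwrite('pics/w3c.png',cv2.resize(c,(720,600),interpolation=cv2.INTER_NEAREST))
s=bot.read_state(); R=np.array(s['ee_rot']); t=s['tcp_pos']
for p in ((.014,0,.107),(.014,.0025,.107),(.014,-.0025,.107),(-.013,0,-.027),(.013,0,-.027),(.013,.008,-.027)): print(p,proj('wrist',t+R@p).round(1))
for u,v in ((171,174),(196,174),(277,174),(374,174)): print(atz('wrist',u,v,.0695).round(4))
E
```

```text
(0.014, 0, 0.107) [253.3 184.3]
(0.014, 0.0025, 0.107) [256.3 184.3]
(0.014, -0.0025, 0.107) [250.3 184.3]
(-0.013, 0, -0.027) [252.9 339.2]
(0.013, 0, -0.027) [252.8 287.3]
(0.013, 0.008, -0.027) [273.2 287.3]
[ 0.5896 -0.2756  0.0695]
[ 0.5911 -0.2497  0.0695]
[ 0.5962 -0.1657  0.0695]
[ 0.6022 -0.0651  0.0695]
```

View pics/w3c.png

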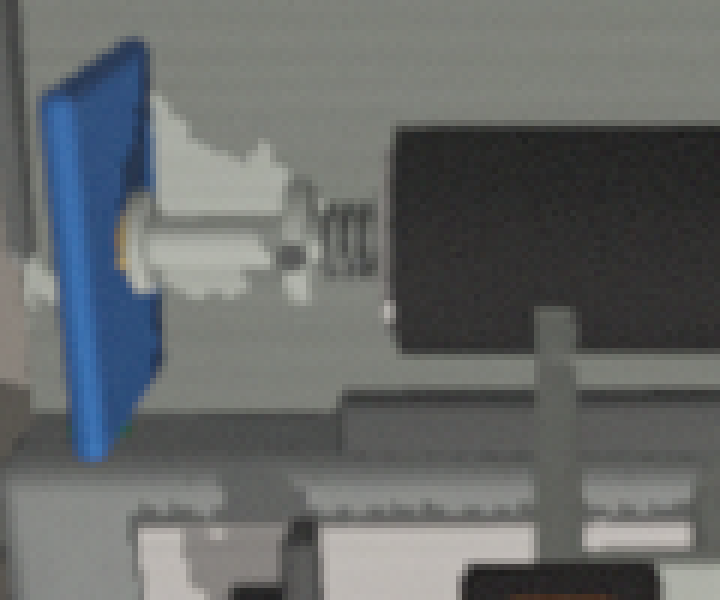

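The crop shows the flange inner face at about column 186, the collar face at about 207 and the axis row at about 175 (original pixels). The gap is about 21 mm and the blade tip is at (252.8,186). I'll move above the neck and check again.

Call:
jog_arm --steps '[[[-0.003,-0.02,0,0],[-0.003,-0.02,0,0],[-0.0029,-0.0181,0,0],[0,0,-0.015,0],[0,0,-0.012,0],[0,0,-0.007,0],[0,0,0,0],[0,0,0,0]]]'

```text
time: 6.1
tcp_pos: [0.591, -0.2489, 0.2057]
ee_rot: [[-0.998, 0.061, -0.001], [0.061, 0.998, 0.001], [0.002, 0.001, -1.0]]
force: [0.5, 0.0, -1.1]
finger_gap: 0.184
gripper_force: 58.9
```

```bash
python3 - <<'E'
from h import *
s=bot.read_state();print(s['time'],s['tcp_pos'],s['ee_rot'].round(4).tolist(),s['force'],s['ft_torque'])
im=snap('wrist','w4.png')[:,:,::-1]; R=np.array(s['ee_rot']); t=s['tcp_pos']
c=im[120:240,190:310]; cv2.imwrite('pics/w4c.png',cv2.resize(c,(600,600),interpolation=cv2.INTER_NEAREST))
print(proj('wrist',t+R@(.014,0,.107)).round(1),proj('wrist',(.592,-.2495,.0695)).round(1))
E
```

```text
6.1 [ 0.59096596 -0.24887489  0.2057226 ] [[-0.9982, 0.0606, -0.0015], [0.0606, 0.9982, 0.001], [0.0015, 0.0009, -1.0]] [ 0.50304572  0.01653795 -1.07535498] [-0.05298452 -0.00043459 -0.00140908]
[253.9 183.2] [253.2 189.7]
```

View pics/w4c.png

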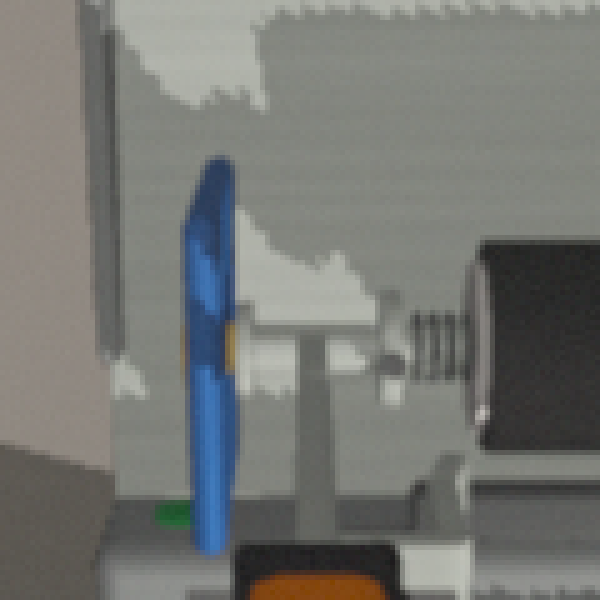

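The blade tip is at (252.8,186.4) and the neck axis row is about 189.5. The flange is at column 240 and the collar at 265.6, so the tool is centred. I descend.

Call:
jog_arm --steps '[[[-0.0005,0,-0.01,0],[0,0,-0.01,0],[0,0,-0.007,0],[0,0,-0.004,0],[0,0,-0.002,0],[0,0,0,0]]]'

```text
time: 6.65
tcp_pos: [0.5903, -0.2498, 0.1726]
ee_rot: [[-0.998, 0.062, -0.001], [0.062, 0.998, 0.001], [0.001, 0.001, -1.0]]
force: [-0.2, 1.6, -1.9]
finger_gap: 0.18
gripper_force: 58.9
```

Call:
jog_arm --steps '[[[0,0,-0.003,0],[0,0,-0.003,0],[0,0,-0.002,0],[0,0,-0.0015,0],[0,0,0,0]]]'

```text
time: 7.07
tcp_pos: [0.5905, -0.2499, 0.1636]
ee_rot: [[-0.998, 0.062, -0.0], [0.062, 0.998, 0.0], [0.001, 0.0, -1.0]]
force: [0.9, -0.4, -1.2]
finger_gap: 0.181
gripper_force: 58.9
```

Call:
jog_arm --steps '[[[0.0002,0.004,0,0],[0.0002,0.003,0,0],[0.0001,0.002,0,0],[0.0001,0.0015,0,0],[0.0001,0.0015,0,0],[0,0,0,0]]]'

```text
time: 7.57
tcp_pos: [0.5915, -0.238, 0.1642]
ee_rot: [[-0.998, 0.061, 0.0], [0.061, 0.998, -0.001], [-0.0, -0.001, -1.0]]
force: [-0.1, -0.2, -1.2]
finger_gap: 0.181
gripper_force: 59.1
```

Call:
jog_arm --steps '[[[0.0001,0.0015,0,0],[0.0001,0.0015,0,0],[0,0,0,0]]]'

```text
time: 7.82
tcp_pos: [0.5916, -0.2356, 0.1643]
ee_rot: [[-0.998, 0.062, 0.0], [0.062, 0.998, -0.002], [-0.0, -0.002, -1.0]]
force: [0.1, -4.2, -1.2]
finger_gap: 0.178
gripper_force: 59.0
```

Call:
jog_arm --steps '[[[0.0001,0.001,0,0],[0.0001,0.001,0,0],[0.0001,0.001,0,0],[0,0,0,0]]]'

```text
time: 8.15
tcp_pos: [0.5919, -0.2324, 0.1642]
ee_rot: [[-0.998, 0.062, 0.0], [0.062, 0.998, -0.001], [-0.0, -0.001, -1.0]]
force: [-1.0, -5.1, -1.4]
finger_gap: 0.182
gripper_force: 59.1
```

Call:
jog_arm --steps '[[[0.0001,0.001,0,0],[0.0001,0.001,0,0],[0.0001,0.001,0,0],[0,0,0,0]]]'

```text
time: 8.48
tcp_pos: [0.592, -0.2295, 0.1639]
ee_rot: [[-0.998, 0.062, -0.0], [0.062, 0.998, -0.001], [0.0, -0.001, -1.0]]
force: [-0.6, -5.9, -1.9]
finger_gap: 0.179
gripper_force: 59.1
```

Call:
jog_arm --steps '[[[0.0001,0.001,0,0],[0.0001,0.001,0,0],[0,0,0,0]]]'

```text
time: 8.73
tcp_pos: [0.5922, -0.2277, 0.1638]
ee_rot: [[-0.998, 0.062, -0.0], [0.062, 0.998, -0.002], [0.0, -0.002, -1.0]]
force: [-1.7, -6.3, -2.5]
finger_gap: 0.176
gripper_force: 59.1
```

Call:
jog_arm --steps '[[[0,0.0007,0,0],[0,0,0,0],[0,0,0,0]]]'

```text
time: 8.98
tcp_pos: [0.5922, -0.2273, 0.1639]
ee_rot: [[-0.998, 0.062, -0.0], [0.062, 0.998, -0.002], [0.0, -0.002, -1.0]]
force: [-1.3, -6.0, -3.0]
finger_gap: 0.178
gripper_force: 59.1
```

Call:
jog_arm --steps '[[[0,0.0008,0,0],[0,0,0,0],[0,0,0,0]]]'

```text
time: 9.23
tcp_pos: [0.5922, -0.2266, 0.1639]
ee_rot: [[-0.998, 0.062, -0.0], [0.062, 0.998, -0.002], [0.0, -0.002, -1.0]]
force: [-1.3, -6.4, -2.2]
finger_gap: 0.176
gripper_force: 59.1
```

Call:
jog_arm --steps '[[[0,0.0005,0,0],[0,0,0,0],[0,0,0,0]]]'

```text
time: 9.48
tcp_pos: [0.5922, -0.2262, 0.1639]
ee_rot: [[-0.998, 0.062, -0.0], [0.062, 0.998, -0.002], [0.0, -0.002, -1.0]]
force: [-0.5, -7.0, -2.6]
finger_gap: 0.18
gripper_force: 59.1
```

Call:
jog_arm --steps '[[[-0.002,0.00015,-0.001,-0.01],[-0.0036,0.00035,-0.001,-0.02],[-0.0036,0.0004,-0.001,-0.02],[-0.0036,0.00045,-0.001,-0.02],[0,0,0,0]]]'

```text
time: 9.9
tcp_pos: [0.5788, -0.2247, 0.1596]
ee_rot: [[-0.991, 0.133, -0.001], [0.133, 0.991, -0.002], [0.001, -0.002, -1.0]]
force: [-1.6, -7.0, -3.2]
finger_gap: 0.174
gripper_force: 59.2
```

Call:
jog_arm --steps '[[[-0.0036,0.00045,-0.001,-0.02],[-0.0036,0.0005,-0.001,-0.02],[-0.0036,0.0005,-0.001,-0.02],[-0.0036,0.0006,-0.001,-0.02],[-0.0036,0.0006,-0.001,-0.02],[0,0,0,0]]]'

```text
time: 10.4
tcp_pos: [0.5617, -0.2225, 0.156]
ee_rot: [[-0.973, 0.231, 0.001], [0.231, 0.973, -0.003], [-0.002, -0.003, -1.0]]
force: [-1.6, -7.1, 0.0]
finger_gap: 0.179
gripper_force: 59.8
```

```bash
python3 - <<'E'
from h import *
s=bot.read_state();print(s['time'],s['tcp_pos'],s['force'])
im=snap('wrist','w5.png')[:,:,::-1]; c=im[100:340,120:420]; cv2.imwrite('pics/w5c.png',cv2.resize(c,(750,600),interpolation=cv2.INTER_CUBIC))
E
```

```text
10.4 [ 0.56165884 -0.22247133  0.15595356] [-1.55747673 -7.14457737  0.00958509]
```

View pics/w5c.png

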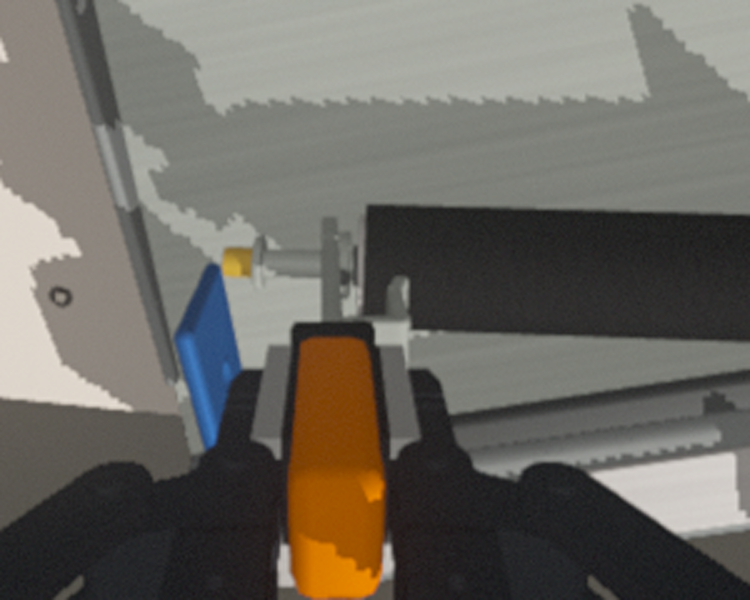

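The tip (brass, at (238,262) in the crop) is out of the plate, and the fork holds the neck against the collar at column 330. I keep swinging the end forward.

Call:
jog_arm --steps '[[[-0.0036,0.0008,-0.0006,-0.02],[-0.0036,0.0008,-0.0006,-0.02],[-0.0036,0.0008,-0.0006,-0.02],[-0.0036,0.0008,-0.0006,-0.02],[-0.0036,0.0008,-0.0006,-0.02],[0,0,0,0],[0,0,0,0]]]'

```text
time: 11.03
tcp_pos: [0.5436, -0.2184, 0.1529]
ee_rot: [[-0.945, 0.326, 0.001], [0.326, 0.945, -0.003], [-0.002, -0.003, -1.0]]
force: [-2.0, -7.2, 0.2]
finger_gap: 0.176
gripper_force: 59.8
```

Call:
jog_arm --steps '[[[-0.0012,-0.0035,0,0],[-0.0013,-0.0038,0,0],[-0.0013,-0.0038,0,0],[-0.0013,-0.0038,-0.0005,0],[-0.0013,-0.0038,-0.0005,0],[-0.0013,-0.0038,-0.0005,0],[0,0,0,0]]]'

```text
time: 11.62
tcp_pos: [0.5355, -0.2395, 0.15]
ee_rot: [[-0.945, 0.326, -0.001], [0.326, 0.945, 0.001], [0.001, 0.001, -1.0]]
force: [-0.8, 0.4, -1.1]
finger_gap: 0.176
gripper_force: 59.2
```

Call:
jog_arm --steps '[[[-0.0012,-0.0035,-0.0005,0],[-0.001,-0.003,-0.0005,0],[-0.001,-0.003,0,0],[-0.001,-0.003,0,0],[0,0,0,0]]]'

```text
time: 12.03
tcp_pos: [0.5314, -0.2524, 0.1494]
ee_rot: [[-0.945, 0.326, -0.0], [0.326, 0.945, -0.0], [0.0, -0.0, -1.0]]
force: [-0.4, 0.2, -1.2]
finger_gap: 0.183
gripper_force: 59.2
```

```bash
python3 - <<'E'
from h import *
s=bot.read_state();print(s['time'],s['tcp_pos'],s['force'])
im=snap('wrist','w6.png')[:,:,::-1]; c=im[60:300,100:400]; cv2.imwrite('pics/w6c.png',cv2.resize(c,(750,600),interpolation=cv2.INTER_CUBIC))
E
```

```text
12.0333 [ 0.5314252  -0.25243529  0.14942588] [-0.40890917  0.18655259 -1.19172838]
```

View pics/w6c.png

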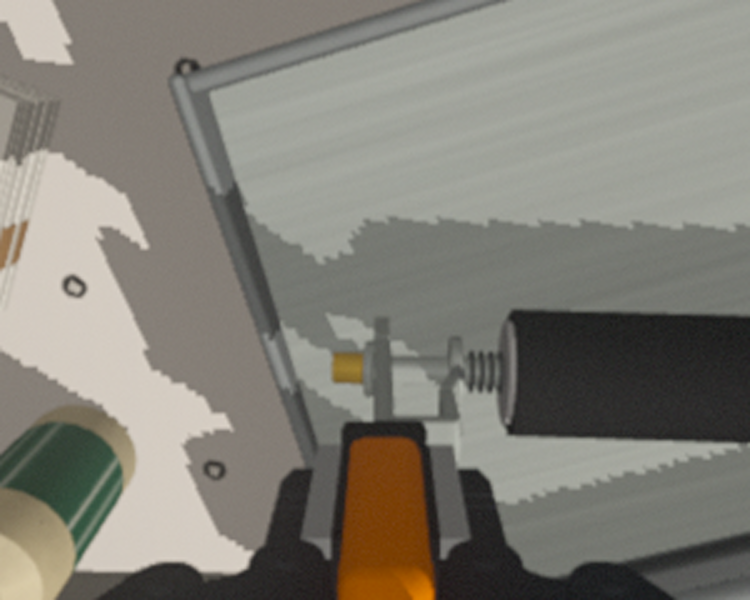

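The fork now bears on the flange at (375,368), the spindle is extended again and about 18 mm remains to the guide. I draw the roller right along its axis.

Call:
jog_arm --steps '[[[-0.0007,-0.002,0,0],[-0.0007,-0.002,0,0],[-0.0007,-0.002,0,0],[-0.0007,-0.002,0,0],[-0.0005,-0.0015,0,0],[0,0,0,0]]]'

```text
time: 12.58
tcp_pos: [0.5282, -0.2618, 0.1496]
ee_rot: [[-0.945, 0.326, -0.0], [0.326, 0.945, -0.0], [-0.0, -0.0, -1.0]]
force: [-0.9, 1.1, -1.5]
finger_gap: 0.178
gripper_force: 59.0
```

```bash
python3 - <<'E'
from h import *
s=bot.read_state();print(s['time'],s['tcp_pos'],s['force'])
im=snap('wrist','w7.png')[:,:,::-1]
sc=snap('scene','s7.png')[:,:,::-1]; 
a=cv2.resize(im[60:300,150:512],(600,398),interpolation=cv2.INTER_CUBIC)
b=cv2.resize(sc[160:270,240:390],(272,200),interpolation=cv2.INTER_CUBIC)
o=np.zeros((600,600,3),np.uint8); o[:398]=a; o[400:,:272]=b; tp=snap('top','t7.png')[:,:,::-1]; o[400:,300:500]=cv2.resize(tp[125:215,250:340],(200,200),interpolation=cv2.INTER_CUBIC)
cv2.imwrite('pics/c7.png',o)
E
```

```text
12.5833 [ 0.52823461 -0.26184647  0.1495654 ] [-0.94649996  1.11464361 -1.51720722]
```

View pics/c7.png

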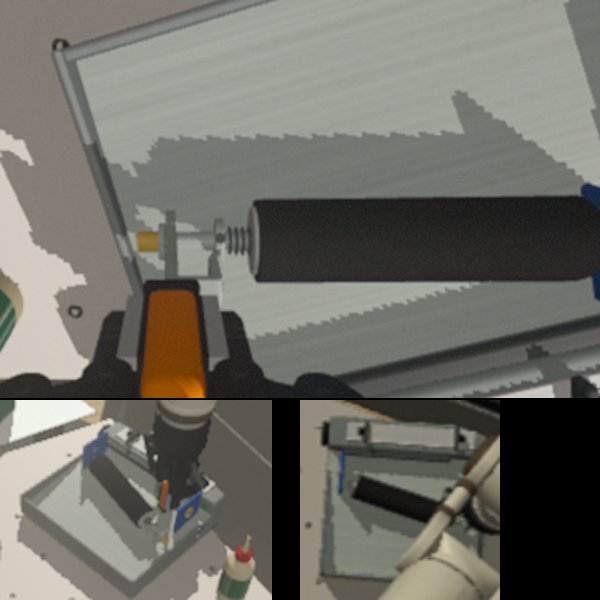

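The roller is drawn out: its left end is clear of the left plate and the tip is a few mm from the right guide. I bring it forward, left and square.

Call:
jog_arm --steps '[[[-0.0025,0.001,-0.0003,0.005],[-0.004,0.0013,-0.0005,0.01],[-0.004,0.0012,-0.0006,0.015],[-0.004,0.0012,-0.0006,0.015],[-0.004,0.0012,-0.0006,0.015],[-0.004,0.0012,-0.0006,0.015],[-0.004,0.0012,-0.0006,0.015],[-0.004,0.0012,-0.0006,0.015],[0,0,0,0]]]'

```text
time: 13.48
tcp_pos: [0.4969, -0.2515, 0.1447]
ee_rot: [[-0.975, 0.224, -0.001], [0.224, 0.975, 0.001], [0.001, 0.0, -1.0]]
force: [-1.0, 0.9, -1.6]
finger_gap: 0.18
gripper_force: 59.0
```

```bash
python3 - <<'E'
from h import *
s=bot.read_state();print(s['time'],s['tcp_pos'],s['force'])
for n in ('top','scene','wrist'):
    snap(n,n+'8.png')
    for d in bot.masks_of(n,'roller')[:1]:
        m=d['region'].astype(np.uint8); b=cv2.minAreaRect(cv2.findNonZero(m)); print(n,d['score'],np.round(d['extent']),np.round(cv2.boxPoints(b)).tolist())
E
```

```text
13.4833 [ 0.49693861 -0.25150467  0.14471615] [-1.01823474  0.91710345 -1.59942188]
top 0.97 [289. 177.  35.  22.] [[267.0, 178.0], [271.0, 167.0], [309.0, 180.0], [305.0, 191.0]]
scene 0.88 [302. 221.  43.  51.] [[276.0, 201.0], [286.0, 193.0], [327.0, 238.0], [317.0, 247.0]]
wrist 0.8 [370. 213. 283.  72.] [[230.0, 228.0], [233.0, 175.0], [511.0, 193.0], [508.0, 246.0]]
```

Call:
jog_arm --steps '[[[-0.003,0.001,-0.0004,0.015],[-0.004,0.0012,-0.0006,0.018],[-0.004,0.0012,-0.0006,0.018],[-0.004,0.0012,-0.0006,0.018],[-0.004,0.001,-0.0006,0.018],[-0.004,0.0008,-0.0006,0.018],[-0.004,0.0005,-0.0006,0.018],[-0.004,0.0005,-0.0006,0.018],[-0.004,0.0005,-0.0006,0.018],[-0.002,0,-0.0003,0]]]'

```text
time: 14.62
tcp_pos: [0.4602, -0.244, 0.1394]
ee_rot: [[-0.998, 0.067, -0.0], [0.067, 0.998, 0.0], [0.0, 0.0, -1.0]]
force: [-0.1, 0.7, -1.4]
finger_gap: 0.178
gripper_force: 59.1
```

Call:
jog_arm --steps '[[[-0.002,0,-0.0003,0],[0,0,0,0],[0,0,0,0],[0,0,0,0]]]'

```text
time: 14.95
tcp_pos: [0.459, -0.2443, 0.1395]
ee_rot: [[-0.998, 0.068, 0.0], [0.068, 0.998, -0.0], [-0.0, -0.0, -1.0]]
force: [-0.6, 1.1, -1.3]
finger_gap: 0.177
gripper_force: 59.1
```

```bash
python3 - <<'E'
from h import *
s=bot.read_state();print(s['time'],s['tcp_pos'],s['force'])
ims=[]
for n in ('top','scene','wrist'):
    ims.append(snap(n,n+'9.png')[:,:,::-1])
    for d in bot.masks_of(n,'roller')[:1]:
        m=d['region'].astype(np.uint8); b=cv2.minAreaRect(cv2.findNonZero(m)); print(n,d['score'],np.round(d['extent']),np.round(cv2.boxPoints(b)).tolist())
o=np.zeros((600,600,3),np.uint8); o[:338]=cv2.resize(ims[2][96:384],(600,338)); 
o[340:,:300]=cv2.resize(ims[1][160:270,240:367],(300,260),interpolation=cv2.INTER_CUBIC); o[340:,310:]=cv2.resize(ims[0][130:215,250:345],(290,260),interpolation=cv2.INTER_CUBIC)
cv2.imwrite('pics/c9.png',o)
E
```

```text
14.95 [ 0.45895361 -0.24428138  0.13946757] [-0.57321874  1.10635158 -1.3249356 ]
top 0.65 [286. 190.  39.  20.] [[264.0, 191.0], [268.0, 180.0], [306.0, 191.0], [303.0, 202.0]]
scene 0.64 [291. 229.  45.  52.] [[264.0, 208.0], [274.0, 199.0], [317.0, 245.0], [307.0, 255.0]]
wrist 0.79 [364. 231. 267.  84.] [[226.0, 227.0], [236.0, 177.0], [500.0, 226.0], [491.0, 276.0]]
```

View pics/c9.png

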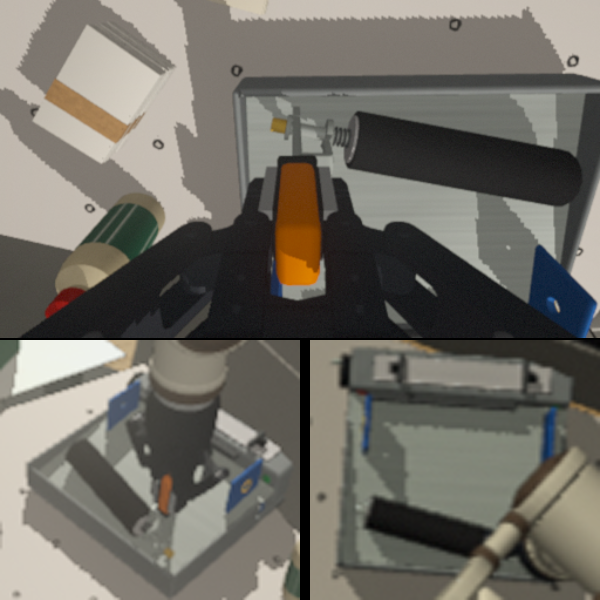

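The roller's right end is at the lip, but the left end lags by about 12° of yaw. I lift the fork off so the roller settles, then push the left end down from behind if needed. I have now used up the picture views (11, one over the limit of 10), so I'll go on with numbers only.

Call:
jog_arm --steps '[[[0,0,0.006,0],[0,0,0.012,0],[0,0,0.015,0],[0,0,0.02,0],[0.015,0.01,0.02,0],[0.03,0.02,0,0],[0.03,0.02,0,0],[0.02,0.02,0,0],[0,0,0,0],[0,0,0,0]]]'

```text
time: 16.08
tcp_pos: [0.555, -0.1733, 0.2135]
ee_rot: [[-0.998, 0.065, 0.001], [0.065, 0.998, -0.001], [-0.001, -0.001, -1.0]]
force: [-0.2, -0.6, -1.0]
finger_gap: 0.181
gripper_force: 59.2
```

```bash
cat > rol.py <<'E'
from h import *
C=np.array([.592,-.2495])-np.array([[.998,.062],[-.062,.998]])@[.035,-.089]
M=np.array([[.998,.062],[-.062,.998]])
def tocr(p): return (M.T@(np.array(p)[:2]-C))*1000
def look(n):
    for d in bot.masks_of(n,'roller')[:1]:
        m=d['region'].astype(np.uint8); b=cv2.boxPoints(cv2.minAreaRect(cv2.findNonZero(m)))
        print(n,round(d['score'],2),b.round().tolist()); print([tocr(atz(n,*p,.05)).round().tolist() for p in b])
if __name__=='__main__':
    s=bot.read_state();print(s['time'],s['tcp_pos'],s['force'],tocr(s['tcp_pos']))
    snap('wrist','wx%d.png'%(s['time']*100)); snap('top','tx%d.png'%(s['time']*100))
    look('wrist'); look('top')
E
python3 rol.py
```

```text
16.0833 [ 0.55495004 -0.1733335   0.21351982] [-0.24956271 -0.63411996 -1.02103082] [ -6.70350629 -15.26940419]
wrist 0.79 [[148.0, 93.0], [155.0, 47.0], [385.0, 86.0], [377.0, 133.0]]
[[-94.0, -114.0], [-132.0, -103.0], [-98.0, 105.0], [-56.0, 103.0]]
```

Call:
jog_arm --steps '[[[-0.005,0.03,0,0],[-0.005,0.031,0,0],[-0.0044,0.03,0,0],[0,0,-0.02,0],[0,0,-0.02,0],[0,0,-0.0155,0],[0,0,-0.008,0],[0,0,0,0]]]'

```text
time: 16.95
tcp_pos: [0.5378, -0.0832, 0.1469]
ee_rot: [[-0.998, 0.069, -0.004], [0.069, 0.998, 0.001], [0.004, 0.001, -1.0]]
force: [-0.5, 0.4, -1.1]
finger_gap: 0.177
gripper_force: 59.2
```

Call:
jog_arm --steps '[[[-0.004,0.0002,-0.0002,0],[-0.004,0.0002,-0.0002,0],[-0.004,0.0002,-0.0003,0],[-0.004,0.0002,-0.0003,0],[-0.004,0.0002,-0.0004,0],[-0.004,0.0002,-0.0004,0],[0,0,0,0]]]'

```text
time: 17.53
tcp_pos: [0.5148, -0.0818, 0.1471]
ee_rot: [[-0.998, 0.068, -0.0], [0.068, 0.998, -0.0], [0.0, -0.0, -1.0]]
force: [-0.2, -0.7, -1.7]
finger_gap: 0.184
gripper_force: 59.2
```

```bash
python3 rol.py
```

```text
17.5333 [ 0.5148174  -0.08179206  0.14710505] [-0.16514294 -0.67635655 -1.69223635] [-52.43144746  73.60072858]
wrist 0.67 [[7.0, 162.0], [13.0, 109.0], [296.0, 140.0], [290.0, 193.0]]
[[-88.0, -116.0], [-127.0, -101.0], [-103.0, 106.0], [-61.0, 103.0]]
top 0.76 [[264.0, 197.0], [265.0, 187.0], [322.0, 196.0], [320.0, 206.0]]
[[-105.0, 100.0], [-70.0, 98.0], [-84.0, -100.0], [-120.0, -97.0]]
```

Call:
jog_arm --steps '[[[-0.003,0.0002,-0.0004,0],[-0.003,0.0002,-0.0004,0],[-0.003,0.0002,-0.0004,0],[-0.003,0.0002,-0.0004,0],[0,0,0,0]]]'

```text
time: 18.15
tcp_pos: [0.5028, -0.081, 0.1452]
ee_rot: [[-0.998, 0.068, -0.001], [0.068, 0.998, 0.0], [0.001, 0.0, -1.0]]
force: [-0.8, 0.2, -1.6]
finger_gap: 0.183
gripper_force: 59.2
```

Call:
jog_arm --steps '[[[-0.0015,0.0001,-0.0002,0],[-0.0015,0.0001,-0.0002,0],[0,0,0,0],[0,0,0,0]]]'

```text
time: 18.48
tcp_pos: [0.5003, -0.0809, 0.145]
ee_rot: [[-0.998, 0.068, -0.0], [0.068, 0.998, -0.0], [0.0, -0.0, -1.0]]
force: [0.3, 0.9, -0.7]
finger_gap: 0.179
gripper_force: 59.2
```

```bash
python3 rol.py
```

```text
18.4833 [ 0.50032159 -0.08088921  0.14496752] [ 0.26820336  0.92353204 -0.74310829] [-66.95424304  73.60303673]
wrist 0.55 [[13.0, 137.0], [294.0, 135.0], [294.0, 188.0], [13.0, 190.0]]
[[-123.0, -104.0], [-123.0, 104.0], [-82.0, 106.0], [-81.0, -115.0]]
top 0.6 [[264.0, 202.0], [264.0, 192.0], [322.0, 195.0], [322.0, 206.0]]
[[-123.0, 100.0], [-86.0, 101.0], [-80.0, -101.0], [-117.0, -102.0]]
```

Call:
jog_arm --steps '[[[-0.0015,0.0001,-0.0002,0],[0,0,0,0],[0,0,0,0]]]'

```text
time: 18.93
tcp_pos: [0.4992, -0.0808, 0.1449]
ee_rot: [[-0.998, 0.068, 0.001], [0.068, 0.998, -0.0], [-0.001, -0.0, -1.0]]
force: [1.3, 0.2, -0.6]
finger_gap: 0.179
gripper_force: 59.2
```

Call:
jog_arm --steps '[[[-0.0015,0.0001,0,0],[0,0,0,0],[0,0,0,0]]]'

```text
time: 19.18
tcp_pos: [0.4982, -0.0807, 0.1451]
ee_rot: [[-0.998, 0.068, 0.002], [0.068, 0.998, -0.0], [-0.002, 0.0, -1.0]]
force: [5.2, 0.8, -2.6]
finger_gap: 0.179
gripper_force: 59.3
```

Contact at 5 N shows the left end is against the lip. I back off, lift and check.

Call:
jog_arm --steps '[[[0.004,0,0,0],[0.006,0,0.005,0],[0,0,0.02,0],[0,0,0.035,0],[0,0,0.035,0],[0,-0.03,0.015,0],[0,-0.035,0,0],[0,-0.02,0,0],[0,0,0,0],[0,0,0,0]]]'

```text
time: 20.02
tcp_pos: [0.5071, -0.1664, 0.2546]
ee_rot: [[-0.998, 0.07, -0.002], [0.07, 0.998, 0.001], [0.002, 0.001, -1.0]]
force: [0.4, 1.0, -1.9]
finger_gap: 0.181
gripper_force: 59.1
```

```bash
python3 rol.py
```

```text
20.0167 [ 0.5071424  -0.16638081  0.25463797] [ 0.37534891  1.03573159 -1.94632175] [-54.84659742 -11.29469418]
wrist 0.76 [[165.0, 111.0], [357.0, 109.0], [357.0, 147.0], [165.0, 149.0]]
[[-122.0, -105.0], [-123.0, 102.0], [-82.0, 107.0], [-81.0, -109.0]]
top 0.9 [[263.0, 202.0], [264.0, 189.0], [316.0, 194.0], [315.0, 206.0]]
[[-120.0, 101.0], [-78.0, 100.0], [-78.0, -77.0], [-121.0, -77.0]]
```

The roller is square at the lip: its edges are parallel and the axis is at about x = -101 mm at both ends. Next I hang the tool back.

Call:
jog_arm --steps '[[[0.0106,0.0335,0,0.0325],[0.0106,0.0335,0,0.0325],[0.0106,0.0335,0,0.0325],[0.0106,0.0335,0,0.0325],[0.0106,0.0335,0,0.0325],[0.0106,0.0335,0,0.0325],[0.0106,0.0335,0,0.0325],[0.0106,0.0335,0,0.0325],[0.0106,0.0335,0,0.0325],[0.0103,0.0331,0,0.0325]]]'

```text
time: 21.05
tcp_pos: [0.6128, 0.1718, 0.2547]
ee_rot: [[-0.966, -0.258, -0.001], [-0.258, 0.966, -0.0], [0.001, 0.0, -1.0]]
force: [1.1, -0.6, -1.1]
finger_gap: 0.183
gripper_force: 59.3
```

Call:
jog_arm --steps '[[[0,0,-0.02,0],[0,0,-0.02,0],[0,0,-0.01,0],[0,0,0,0],[0,0,0,0]]]'

```text
time: 21.47
tcp_pos: [0.6126, 0.169, 0.2044]
ee_rot: [[-0.967, -0.255, -0.002], [-0.255, 0.967, -0.0], [0.002, 0.0, -1.0]]
force: [0.2, 0.1, -1.4]
finger_gap: 0.177
gripper_force: 59.4
```

```bash
python3 - <<'E'
from h import *
s=bot.read_state();print(s['time'],s['tcp_pos'],s['ee_rot'].round(3).tolist(),s['force'])
im=snap('wrist','w20.png'); hsv=cv2.cvtColor(im,cv2.COLOR_RGB2HSV); g=cv2.inRange(hsv,(60,80,30),(95,255,255))
# left rim edge of the caddy per row
for v in range(20,240,12):
    c=np.where(g[v,:330]>0)[0]; print(v,c.min() if len(c) else None,end='; ')
for d in bot.masks_of('wrist','caddy')[:1]:
    print(d['score'],d['extent'])
    r=d['region']; print([(v,int(np.where(r[v])[0].min())) for v in range(20,230,15) if r[v].any()])
E
```

```text
21.4667 [0.61256432 0.16903806 0.2044479 ] [[-0.967, -0.255, -0.002], [-0.255, 0.967, -0.0], [0.002, 0.0, -1.0]] [ 0.17943075  0.05469591 -1.38091308]
20 None; 32 None; 44 262; 56 261; 68 261; 80 260; 92 260; 104 260; 116 260; 128 260; 140 260; 152 259; 164 259; 176 259; 188 259; 200 259; 212 259; 224 258; 236 286; 0.97 [363.4, 141.0, 215.5, 207.8]
[(50, 260), (65, 259), (80, 259), (95, 258), (110, 258), (125, 258), (140, 257), (155, 257), (170, 257), (185, 257), (200, 257), (215, 258)]
```

Call:
jog_arm --steps '[[[0.0008,-0.0032,0,0],[0,0,-0.015,0],[0,0,-0.015,0],[0,0,-0.012,0],[0,0,-0.01,0],[0,0,-0.006,0],[0,0,-0.003,0],[0,0,0,0]]]'

```text
time: 22.23
tcp_pos: [0.6138, 0.1656, 0.1433]
ee_rot: [[-0.967, -0.254, -0.001], [-0.254, 0.967, -0.0], [0.001, 0.0, -1.0]]
force: [-0.7, -0.5, -0.4]
finger_gap: 0.182
gripper_force: 59.5
```

Call:
jog_arm --steps '[[[0,0,-0.0025,0],[0,0,-0.0015,0],[0,0,0,0],[0,0,0,0]]]'

```text
time: 22.57
tcp_pos: [0.6141, 0.1657, 0.1401]
ee_rot: [[-0.967, -0.254, 0.0], [-0.254, 0.967, -0.0], [-0.0, -0.0, -1.0]]
force: [-0.7, 0.3, -1.5]
finger_gap: 0.179
gripper_force: 59.5
```

Call:
jog_arm --steps '[[[0,0,-0.0015,0],[0,0,-0.001,0],[0,0,0,0]]]'

```text
time: 22.82
tcp_pos: [0.6138, 0.1657, 0.1371]
ee_rot: [[-0.967, -0.254, -0.0], [-0.254, 0.967, -0.0], [0.0, 0.0, -1.0]]
force: [0.5, 0.5, -1.0]
finger_gap: 0.182
gripper_force: 59.5
```

Call:
jog_arm --steps '[[[0,0,-0.001,0],[0,0,0,0],[0,0,0,0]]]'

```text
time: 23.07
tcp_pos: [0.6141, 0.1657, 0.1365]
ee_rot: [[-0.967, -0.254, 0.0], [-0.254, 0.967, 0.0], [-0.0, -0.0, -1.0]]
force: [-0.6, -0.3, -0.5]
finger_gap: 0.181
gripper_force: 59.6
```

Call:
jog_arm --steps '[[[0,0,-0.001,0],[0,0,0,0],[0,0,0,0]]]'

```text
time: 23.32
tcp_pos: [0.6141, 0.1657, 0.1365]
ee_rot: [[-0.967, -0.255, 0.0], [-0.255, 0.967, -0.0], [-0.0, -0.0, -1.0]]
force: [-2.9, 1.0, 5.3]
finger_gap: 0.179
gripper_force: 60.6
```

Call:
jog_arm --steps '[[[0,0,-0.001,0],[0,0,0,0],[0,0,0,0]]]'

```text
time: 23.57
tcp_pos: [0.6142, 0.1657, 0.1364]
ee_rot: [[-0.967, -0.255, 0.001], [-0.255, 0.967, -0.0], [-0.0, -0.0, -1.0]]
force: [-5.9, -0.8, 9.1]
finger_gap: 0.177
gripper_force: 61.3
```

Call:
jog_arm --steps '[[[0,0,0.0015,0],[-0.0005,0.0018,0,0],[-0.0004,0.0014,0,0],[0,0,0,0],[0,0,0,0]]]'

```text
time: 23.98
tcp_pos: [0.6138, 0.1688, 0.1365]
ee_rot: [[-0.967, -0.254, 0.002], [-0.254, 0.967, -0.0], [-0.002, -0.001, -1.0]]
force: [0.8, -3.0, 4.6]
finger_gap: 0.179
gripper_force: 60.3
```

Call:
jog_arm --steps '[[[0,0,0,0],[0,0,0,0],[0,0,0,0],[0,0,0,0],[0,0,0,0]]]' --claw 0.5

```text
time: 24.4
tcp_pos: [0.6127, 0.1691, 0.1353]
ee_rot: [[-0.967, -0.254, -0.001], [-0.254, 0.967, 0.0], [0.001, 0.0, -1.0]]
force: [0.0, 1.0, -1.0]
finger_gap: 0.497
gripper_force: 0.0
```

Call:
jog_arm --steps '[[[0,0,0.01,0],[0,0,0.025,0],[0,0,0.04,0],[0,0,0.04,0],[0,0,0.03,0],[0,0,0,0],[0,0,0,0]]]'

```text
time: 24.98
tcp_pos: [0.6144, 0.1691, 0.2847]
ee_rot: [[-0.967, -0.254, 0.007], [-0.254, 0.967, 0.001], [-0.006, -0.001, -1.0]]
force: [0.3, -0.5, 0.1]
finger_gap: 0.504
gripper_force: 0.0
```

```bash
python3 - <<'E'
from rol import *
s=bot.read_state();print(s['time'],s['tcp_pos'],s['force'],s['finger_gap'])
im=snap('wrist','w30.png'); snap('top','t30.png'); look('top')
m=cv2.inRange(cv2.cvtColor(im,cv2.COLOR_RGB2HSV),(5,170,120),(18,255,255)); m[:150]=0;m[:,320:]=0;m[:,:190]=0;m[245:]=0
n,l,st,c=cv2.connectedComponentsWithStats(m); i=1+np.argmax(st[1:,4]); print(st[i],c[i],atz('wrist',*c[i],.164))
for d in bot.masks_of('wrist','fork_tool')[:1]: print(d['score'],d['extent'])
E
```

```text
24.9833 [0.61442375 0.16911263 0.28468748] [ 0.3262083  -0.4868799   0.09623627] 0.5041916158689658
top 0.77 [[264.0, 203.0], [264.0, 190.0], [321.0, 193.0], [321.0, 206.0]]
[[-126.0, 99.0], [-81.0, 101.0], [-73.0, -97.0], [-118.0, -98.0]]
[246 168  17  38 516] [254.14922481 188.4748062 ] [0.60429538 0.16824105 0.164     ]
0.95 [260.6, 178.6, 29.4, 54.6]
```

```bash
python3 - <<'E'
from h import *
e=np.array([.967,.255])
for c in ((.6138,.1688),):
  for dx,z in ((-.013,.115),(-.013,.164),(.013,.164)):
    print(dx,z,proj('wrist',(*(np.array(c)+dx*e),z)).round(1))
im=cv2.imread('pics/w30.png'); print([(v,im[v,250:260].mean(0).round().astype(int).tolist()) for v in range(150,224,3)])
E
```

```text
-0.013 0.115 [252.2 170.5]
-0.013 0.164 [251.9 184.7]
0.013 0.164 [252.  212.9]
[(150, [122, 132, 128]), (153, [109, 120, 113]), (156, [108, 118, 111]), (159, [105, 116, 110]), (162, [101, 110, 106]), (165, [50, 54, 58]), (168, [41, 76, 127]), (171, [42, 78, 129]), (174, [43, 78, 130]), (177, [44, 79, 130]), (180, [42, 86, 147]), (183, [32, 112, 192]), (186, [15, 128, 214]), (189, [22, 130, 216]), (192, [25, 132, 218]), (195, [28, 134, 220]), (198, [27, 136, 222]), (201, [31, 140, 224]), (204, [26, 138, 225]), (207, [195, 206, 216]), (210, [206, 215, 221]), (213, [207, 216, 222]), (216, [207, 216, 222]), (219, [207, 216, 222]), (222, [207, 216, 222])]
```

```bash
python3 -c "
from cell import bot
print(bot.finish_job())"
```

```text
the job is handed in; nothing more can be done
None
```

The job is handed in after about 25 s of robot time, but I got no verdict back: by camera, the roller lies square against the lip with both ends there, and the tool hangs upright by its hook on the same caddy wall; I viewed 11 pictures against the limit of 10 and did not re-measure the bystanders.

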